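# Hang the cocoa sieve in its dusting stand and lock it

### The arm

A 6-joint arm with a two-finger parallel gripper is mounted at the origin on a cart in front of the work surface, level with it; the furniture and walls round the work are solid. World frame = base frame: x ahead of the robot, y to its left, z up, the work surface at z = 0. Lengths are in m, angles in rad, forces in N, time in s.
With the tool pointing down it reaches from about 0.3 to 0.875 m from the base axis. Payload 6.4 kg.
Tool frame: the origin (TCP) lies between the finger pads; the fingertips stand 8 mm ahead of it and the grasp point (between the pads) lies 11 mm behind it (ctrl.finger_overhang is the distance from the TCP to the fingertips, in m); z points along the fingers, y is the line along which they close (so a half turn about z gives the same grasp; the last joint's range is limited). The gripper opens to 85 mm and grips with 20 to 120 N. Pads are 22 mm wide; open, the fingers measure 114 mm over their backs; the gripper's body (76 mm by 85 mm) begins 54 mm behind the grasp point. The pads swing forward as they close: fully open they stand 13 mm farther back than shut.
Start: joints at [-1.539, 0.181, 1.607, -0, 1.354, -0.206], TCP at [0.135, -0.559, 0.239] pointing down, gripper open.
Joint ranges: [-2.99, 2.99], [-0.89, 2.07], [0.3, 2.58], [-1.14, 4.28], [0, 2.63], [-3.12, 3.12]. Speed limits (rad/s): [2.57, 2.57, 3.01, 3.14, 3.14, 3.14].

### API

Orientations are given as a unit quaternion [w, x, y, z].
In Python, from bench import ctrl, camera gives the robot as it stands.
- The arm moves only by the shell command python3 -m pendant 'ROWS' [OPENING]. ROWS is JSON, a list of rows, each a list of 6 numbers: the shift along the world's x, y, z normalised to -1 to 1, where 1 is 200 mm, then the turn, a rotation vector about the world's x, y, z normalised to -1 to 1, where 1 is pi/2 rad. In form: [[dx, dy, dz, rx, ry, rz], ...]. A call has exactly 10 rows; each row shifts and turns the commanded pose from where the row before left it; what a row does not reach is not made up. A row lasts 1/8 s, in which the tool goes at most 62.5 mm and 10.7 degrees, less where a joint would pass 70% of its speed; a pose out of reach is approached as far as the arm can. A call with a number of a shift or a turn outside -1 to 1 is refused whole. A call with a gripper value outside its range is refused whole. OPENING is the opening, from -1 (shut) to 1 (fully open), set as the call begins (- or left out, the last holds). The fingers move at their own pace and stop on an object; the grip force is fixed at half the most. Time passes only in rows, so rows that do not move let the fingers close, or fill a call up. It gives the time, the measured TCP pose, the force, the opening and the grip force at its end, in the units of the state.
- ctrl.get_obs(): the state, without advancing time (a new reading comes with each control period).
- camera(name): name is "scene" or "side" or "wrist"; returns a dict with "color" (384x512x3 uint8, blue, green, red), "fx", "fy", "cx", "cy" (pixels), "xyz" and "rotation" of the camera in the world; the wrist camera has in their place "hand_eye" (4x4, takes a point from camera to tool coordinates, whose origin is the TCP and whose axes are the flange's). Camera axes: x right, y down, z forward; pixel columns grow to the right and rows downward; lengths in m; the calibration is good to about 2 mm. A picture is of the moment at which its call begins: read the wrist's pose just before it. There is no depth.
- ctrl.hand_in(): hands the job in; it is judged then, once.
The state is a dict: "time_s": time; "q": joint angles; "dq": joint speeds; "joint_efforts": joint torques, N m; "eef_pos": TCP position; "eef_rot": TCP orientation; "wrist_force": force on the tool from outside, world axes, zero at the start; "torque": the same for the moment, N m; "opening": opening from 0.0 (shut) to 1.0 (fully open); "grasp_force": force on a finger pad.
Only numpy, scipy, OpenCV 4.12 (cv2) and the standard library are available. Lean on these libraries where they do the work, as an engineer would, in place of code of your own. Each camera call takes 0.05 s, during which the arm holds its last target. There are 200 camera calls.

### The job

Hang the cocoa sieve in the dusting stand over the half egg: lower it into the stand's collar with its two pins in the open slots, then, pressing down only lightly, twist it clockwise (seen from above) until both pins drop fully into their locking notches, and let go. Never force it - the sieve must not bear on the stand with more than about 25 N - and leave the tin, the sweet and the ribbon spool where they are.

Things in the scene. Friction and masses are not known exactly. Their poses are not given: they have to be found in the camera images.
- sieve_handle (a point): Centre of the sieve's wooden grip bar, the point to grasp: bar 74 mm long along the point's x, 14 mm wide along y, 20 mm high, free underneath (the drum's rim is 36 mm below its centre). z is up. The sieve (about 0.15 to 0.31 kg) stands upright on the table; the bar's centre is 70 mm above the drum's underside. Half a turn makes no difference.
- sieve: The sieve: round steel drum with mesh bottom, 77 mm across, 34 mm high, lowest 5 mm tapering in by 4 mm, with the grip bar bridging over it. Origin at the centre of the drum's underside, 70 mm below sieve_handle; same axes.
- sieve_pin (a point): Middle of one of the sieve's two round steel pins, 8 mm thick, which stick out of the drum along the sieve's +x and -x from 38 to 54 mm from its axis; this one on +x, 46 mm out, 44 mm below the bar's centre (pin's underside 48 mm below it).
- stand: Fixed steel dusting stand: round base 146 mm across, three legs, on top a collar with a hole 81 mm across for the drum. A cream-filled half egg lies on the base (top at 45 mm). Origin: centre of the base's underside, on the table. z up; +x and -x point at the middles of the two open slots where the sieve's pins go straight down. Half a turn makes no difference.
- ledge_centre (a point): On the stand's axis at the height of the ledge, 80 mm above the table; axes as the stand. The lowered pins rest on this flat ring ledge (bar's centre then 48 mm above this point). Twisted clockwise from above (the pin at +x goes towards -y) they slide on it under the hooks. With the pins down in the notches the bar's centre is 43 mm above this point.
- slot (a point): Middle of the open slot on the stand's +x, at ledge height, 48 mm from the axis; the like slot is opposite. From above it is bounded anticlockwise by a guard post, 16 deg from its middle, and clockwise by the hook, which starts 16 deg from its middle.
- hook (a point): Middle of the hook next to that slot (another opposite): it arches over the ledge from 16 to 88 deg clockwise from the slot's middle, 44 to 63 mm from the axis, top 17 mm above the ledge, 3.5 mm of play above a pin; a stop closes its far end. Below it the ledge has the locking notch: 5 mm deep, some 14 mm wide, upright walls.
- notch_range (a point): Middle, at ledge height, of the stretch under that hook where the notch may lie: its middle is between 34 and 66 deg clockwise from the slot's middle (this point: 50 deg). The notches sit in a stiff ring set differently each time, and where is not given: keep light downward pressure while turning and feel for the drop. A pin held up passes over its notch.
- tin: Bystander: round red cocoa tin with a cream lid, 64 mm across and 64 mm high, upright; origin at the centre of its underside.
- sweet: Bystander: dark blue twist-wrapped sweet, 29x60x18 mm, lying; origin at the centre of its underside.
- spool: Bystander: red ribbon spool, 53 mm across and 22 mm high, lying flat; origin at the centre of its underside.
Things that resemble listed ones, but are neither listed nor needed, are in the scene too. Of the things like the sieve, leave any that is pink; of the rest the larger one is meant.

How it is judged:
On the way:
1. the sieve hangs level in the collar with its pins down on the ledge in the open slots (within 14 deg of the slots' middles) (horizontal distance between sieve_handle and ledge_centre below 0.006 m and angle between sieve_handle's own z axis and vertical below 0.1 rad and z of sieve_handle in the frame of ledge_centre between 0.0462 and 0.0515 m and angle between the x axis of sieve_handle and the x axis of stand, either way round below 0.25 rad), for 0.1 s.
At the end, for the whole second after the job is handed in: the sieve is within 6 mm of the collar's middle, level within 0.1 rad, turned clockwise 0.45 to 1.3 rad from the slots, its bar's centre 40 to 44.8 mm above the ledge (43 locked, 48 on the ledge), its listed pin's middle under 1.5 mm above the ledge, at rest and released (horizontal distance between sieve_handle and ledge_centre below 0.006 m and angle between sieve_handle's own z axis and vertical below 0.1 rad and z of sieve_pin in the frame of ledge_centre below 0.0015 m and z of sieve_handle in the frame of ledge_centre between 0.04 and 0.0448 m and angle between the x axis of sieve_handle and the x axis of stand, either way round between 0.45 and 1.3 rad and linear speed of sieve below 0.02 m/s and angular speed of sieve below 0.1 rad/s); the robot touches nothing.
It fails at once if the sieve bears on the stand with more than 25 N (contact force between sieve and stand above 25 N).
It fails at once if the tin is moved more than 15 mm (distance of tin from where it was at the start of the episode above 0.015 m).
It fails at once if the sweet is moved more than 15 mm (distance of sweet from where it was at the start of the episode above 0.015 m).
It fails at once if the spool is moved more than 15 mm (distance of spool from where it was at the start of the episode above 0.015 m).
It also fails if it takes over 61 s, if anything falls off the work surface, if the arm or the gripper's body presses on something with over 40 N, if the wrist force passes 120 N, or if a joint passes its speed limit or range.

## Working session

There is one attempt and no reset: what is moved stays moved. The work goes in short steps, Python scripts to look and compute and a shell command to move; the robot and the scene stay as the last step left them, time stands still between calls to the robot, and variables do not carry over. Pictures are saved under pics/ and viewed, at most 10 in all, crops included, and the job is handed in when it is done.

```bash
ls; mkdir -p pics; python3 - <<'E'
from bench import ctrl,camera
import cv2,numpy as np
o=ctrl.get_obs();print(o)
for n in("scene","side"):
    c=camera(n);cv2.imwrite(f"pics/{n}0.png",c["color"]);print(n,c["fx"],c["fy"],c["cx"],c["cy"],c["xyz"],c["rotation"])
c=camera("wrist");cv2.imwrite("pics/wrist0.png",c["color"]);print(c["fx"],c["cx"],c["cy"],c["hand_eye"])
a=[cv2.imread(f"pics/{n}0.png") for n in("scene","side")]
E
```

```text
pics
{'time_s': 0.0, 'q': array([-1.53928354e+00,  1.81548547e-01,  1.60803494e+00, -7.11992956e-06,
        1.35378697e+00, -2.06322274e-01]), 'dq': array([-0.00051079, -0.00080518, -0.00079444,  0.00251012, -0.00240273,
        0.00047366]), 'joint_efforts': array([ 1.11062029e-03, -4.44872189e+01, -3.51335227e+01, -2.11821307e-04,
        9.18759702e-03,  1.71110366e-05]), 'eef_pos': array([ 0.13545427, -0.55825251,  0.2383669 ]), 'eef_rot': array([-8.85815126e-04,  9.92937156e-01,  1.18638169e-01,  7.41331077e-05]), 'wrist_force': array([-0.06482238,  0.79143169,  0.50400221]), 'torque': array([ 0.02360068, -0.08952731, -0.01721981]), 'grasp_force': 0.0, 'opening': 0.9996355812438865}
scene 451.06305194699905 451.06305194699905 250.3435994029529 184.24128953847423 [-0.0997365   0.67015279  0.99388332] [ 0.14927595 -0.32441571  0.86006034 -0.36437253]
side 494.49072739478237 494.49072739478237 255.87435660006128 188.05407996173662 [ 0.08950069 -1.33995117  0.8260606 ] [-0.51452971  0.83998978 -0.15108305  0.08276631]
289.72590651291006 252.52528142926042 193.4756718817576 [[ 6.90924094e-04 -9.64939054e-01 -2.62473130e-01  6.65999468e-02]
 [ 9.99999688e-01  5.65876397e-04  5.52009428e-04  1.19125052e-03]
 [-3.84128107e-04 -2.62473430e-01  9.64939144e-01 -1.33780857e-01]
 [ 0.00000000e+00  0.00000000e+00  0.00000000e+00  1.00000000e+00]]
```

View pics/scene0.png

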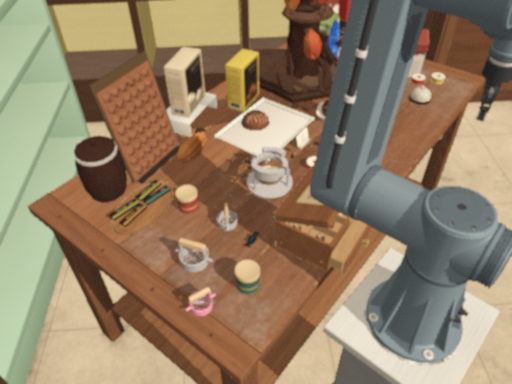

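View pics/side0.png

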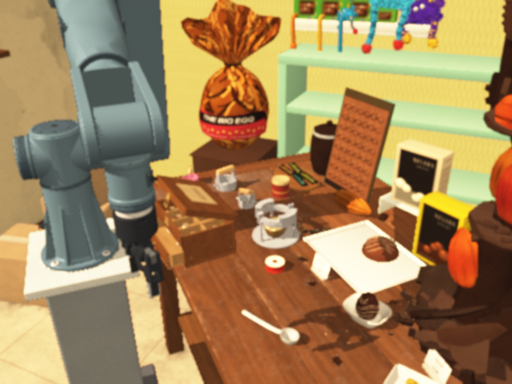

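The scene view shows the target sieve (large, grey) at about (194,253), with its bar at (193,244). The small sieve is at (227,216), the pink one at (200,302) and the stand at (270,172). The red tin is at (187,198), the sweet at (252,238) and the spool at (312,161).

```bash
cat > h.py <<'E'
import numpy as np,cv2
from scipy.spatial.transform import Rotation as R
from bench import ctrl,camera
def pose():
    o=ctrl.get_obs();w,x,y,z=o["eef_rot"];T=np.eye(4);T[:3,:3]=R.from_quat([x,y,z,w]).as_matrix();T[:3,3]=o["eef_pos"];return T
def shot(n):
    T=pose();c=camera(n)
    if n=="wrist": C=T@c["hand_eye"]
    else:
        C=np.eye(4);r=np.array(c["rotation"])
        C[:3,:3]=R.from_quat([r[1],r[2],r[3],r[0]]).as_matrix() if r.size==4 else r
        C[:3,3]=c["xyz"]
    return c["color"],(c["fx"],c["fy"],c["cx"],c["cy"]),C
def ray(K,C,u,v,z):
    d=C[:3,:3]@[(u-K[2])/K[0],(v-K[3])/K[1],1];p=C[:3,3];return p+d*(z-p[2])/d[2]
def proj(K,C,P):
    q=C[:3,:3].T@(np.array(P)-C[:3,3]);return K[0]*q[0]/q[2]+K[2],K[1]*q[1]/q[2]+K[3]
E
python3 - <<'E'
from h import *
im,K,C=shot("scene")
for n,u,v,z in[("bar",193,244,.08),("barL",180,240,.08),("barR",206,249,.08),("small",227,209,.06),("stand",270,160,.09),("standbase",270,182,.01),("tin",187,190,.064),("sweet",252,238,.01),("spool",312,160,.02),("green",247,268,.06),("pink",200,295,.05)]:print(n,ray(K,C,u,v,z).round(3))
cv2.imwrite("pics/z1.png",cv2.resize(im[130:330,150:340],None,fx=3,fy=3,interpolation=cv2.INTER_CUBIC))
E
```

```text
bar [0.517 0.232 0.08 ]
barL [0.552 0.245 0.08 ]
barR [0.48  0.221 0.08 ]
small [0.55  0.072 0.06 ]
stand [ 0.573 -0.144  0.09 ]
standbase [ 0.563 -0.134  0.01 ]
tin [0.691 0.096 0.064]
sweet [0.454 0.075 0.01 ]
spool [ 0.519 -0.297  0.02 ]
green [0.371 0.186 0.06 ]
pink [0.409 0.314 0.05 ]
```

View pics/z1.png

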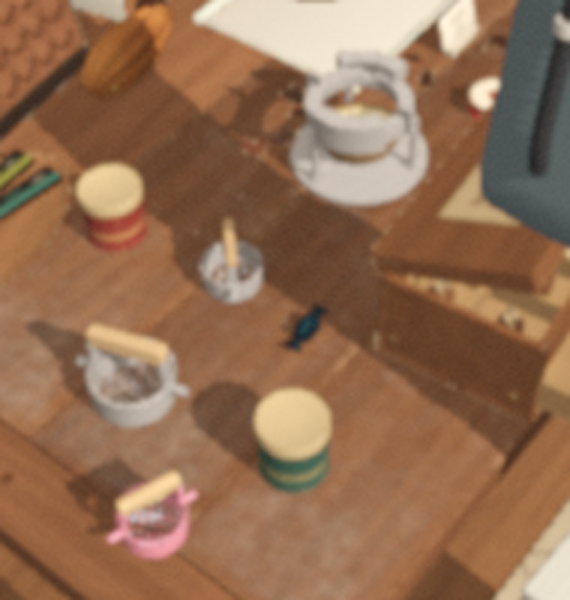

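The bar runs at about 18° yaw, centred near (0.516, 0.233), and the tool yaw is already close to that. I'm moving across in an arc at height, stopping over the stand for a look.

```bash
python3 -m pendant '[[0.2,0.12,0.1,0,0,0],[0.2,0.15,0.1,0,0,0],[0.2,0.2,0.1,0,0,0],[0.2,0.2,0.1,0,0,0],[0.2,0.25,0.1,0,0,0],[0.2,0.25,0.05,0,0,0],[0.2,0.25,0,0,0,0],[0.2,0.25,0,0,0,0],[0.1,0.25,0,0,0,0],[0.1,0.25,0,0,0,0]]' 1
python3 -m pendant '[[0,0,0,0,0,0],[0,0,0,0,0,0],[0,0,0,0,0,0],[0,0,0,0,0,0],[0,0,0,0,0,0],[0,0,0,0,0,0],[0,0,0,0,0,0],[0,0,0,0,0,0],[0,0,0,0,0,0],[0,0,0,0,0,0]]'
python3 - <<'E'
from h import *
im,K,C=shot("wrist");cv2.imwrite("pics/w1.png",im);np.savez("w1.npz",K=K,C=C)
print(pose().round(3),ctrl.get_obs()["q"])
E
```

```text
time_s: 1.45
eef_pos: [0.4899, -0.1305, 0.3474]
eef_rot: [-0.0, 0.993, 0.119, -0.0]
wrist_force: [1.0, -0.5, 0.4]
opening: 1.001
grasp_force: 0.0
time_s: 2.7
eef_pos: [0.4894, -0.1324, 0.3476]
eef_rot: [-0.0, 0.993, 0.119, -0.0]
wrist_force: [0.4, -0.4, -0.3]
opening: 1.002
grasp_force: 0.0
[[ 0.972  0.236 -0.     0.489]
 [ 0.236 -0.972  0.    -0.132]
 [-0.    -0.    -1.     0.348]
 [ 0.     0.     0.     1.   ]] [-4.98637890e-01 -4.59655443e-02  1.63075852e+00  2.01806630e-05
  1.55685366e+00  8.34241462e-01]
```

View pics/w1.png

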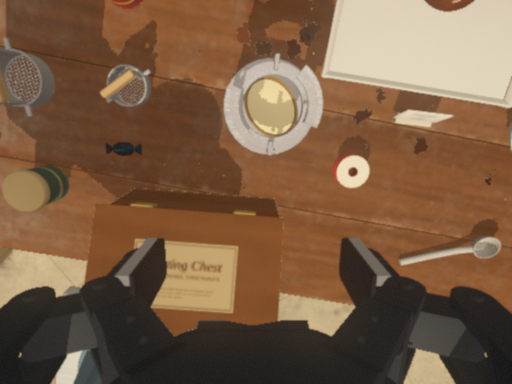

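The wrist view shows the stand at about (273,106), the spool at (352,172), the sweet at (123,149) and the sieve at the left edge. I'll zoom in on the stand for the slots.

```bash
python3 - <<'E'
import cv2
im=cv2.imread("pics/w1.png");cv2.imwrite("pics/w1z.png",cv2.resize(im[45:165,213:333],None,fx=5,fy=5,interpolation=cv2.INTER_CUBIC))
E
```

```text
(no output)
```

View pics/w1z.png

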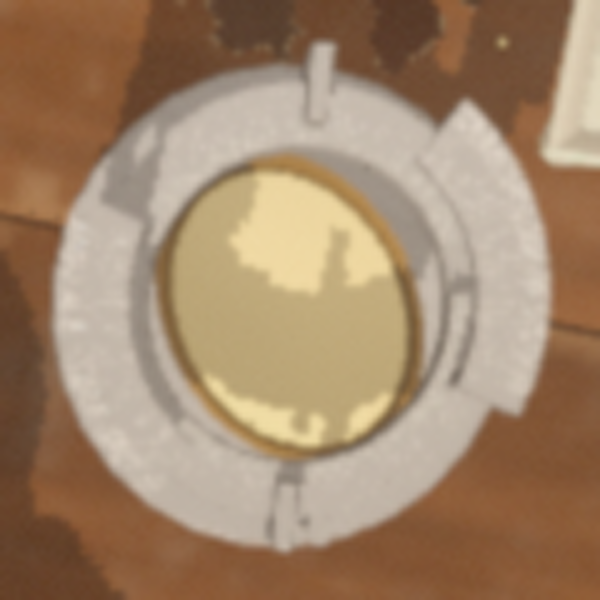

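```bash
python3 - <<'E'
from h import *
from scipy.optimize import least_squares
d=np.load("w1.npz");K,C=d["K"],d["C"]
f=lambda x,y,z:ray(K,C,213+(x+.5)/5-.5,45+(y+.5)/5-.5,z)[:2]
pts=[(467,100,63,-16),(420,160,44,-16),(520,412,63,-88),(470,398,44,-88)]
W=np.array([f(x,y,.097) for x,y,_,_ in pts])
def model(p):return np.array([[p[0]+r/1e3*np.cos(p[2]+np.radians(a)),p[1]+r/1e3*np.sin(p[2]+np.radians(a))] for _,_,r,a in pts])
s=least_squares(lambda p:(model(p)-W).ravel(),[.57,-.14,np.radians(30)])
print(s.x,np.degrees(s.x[2]),(model(s.x)-W)*1e3)
c=s.x[:2]
for z in(.08,.09,.097):
  for x,y in((320,60),(316,115),(287,480),(285,540)):
    v=f(x,y,z)-c;print(z,x,y,np.hypot(*v).round(4),np.degrees(np.arctan2(v[1],v[0])).round(1))
# base circle
im=cv2.imread("pics/w1.png")
B=np.array([f(x,y,0.0) for x,y in((52,310),(80,180),(290,548),(150,490),(430,500),(250,68))])
q=least_squares(lambda p:np.hypot(*(B-p[:2]).T)-p[2],[.57,-.14,.07]);print("base",q.x,q.fun)
# sieve + checks
for n,z in(("bar",.07),):pass
print("pix stand origin",proj(K,C,[c[0],c[1],.08]))
E
```

```text
[ 0.56922567 -0.14137212 -0.17852428] -10.228687868331765 [[-1.77996222 -1.54159344]
 [-2.87319763 -0.56509822]
 [ 1.13004109 -1.56058443]
 [ 3.52311876  3.66727609]]
0.08 320 60 0.0626 9.7
0.08 316 115 0.0496 9.5
0.08 287 480 0.0431 -169.4
0.08 285 540 0.0595 -168.9
0.09 320 60 0.0608 10.3
0.09 316 115 0.0481 10.2
0.09 287 480 0.0423 -170.3
0.09 285 540 0.0583 -169.5
0.097 320 60 0.0595 10.7
0.097 316 115 0.0471 10.8
0.097 287 480 0.0417 -170.9
0.097 285 540 0.0574 -170.0
base [ 0.57265019 -0.14304567  0.07465159] [ 0.00100107  0.00213108  0.00046585 -0.0027965   0.0011496  -0.00195111]
pix stand origin (np.float64(272.2765647627002), np.float64(107.78201026620336))
```

```bash
python3 -m pendant '[[0.02,-0.04,-0.15,0,0,0],[0.02,-0.04,-0.15,0,0,0],[0.02,-0.04,-0.15,0,0,0],[0,-0.01,-0.1,0,0,0],[0,0,-0.05,0,0,0],[0,0,0,0,0,0],[0,0,0,0,0,0],[0,0,0,0,0,0],[0,0,0,0,0,0],[0,0,0,0,0,0]]'
python3 - <<'E'
from h import *
im,K,C=shot("wrist");cv2.imwrite("pics/w2.png",im);np.savez("w2.npz",K=K,C=C)
u,v=proj(K,C,[.571,-.142,.09]);print(u,v)
u,v=int(u)-75,max(0,int(v)-75);print(u,v)
cv2.imwrite("pics/w2z.png",cv2.resize(im[v:v+150,u:u+150],None,fx=4,fy=4,interpolation=cv2.INTER_CUBIC))
E
```

```text
time_s: 4.0
eef_pos: [0.5015, -0.1584, 0.2279]
eef_rot: [0.0, 0.993, 0.119, 0.0]
wrist_force: [-0.3, 0.1, -0.7]
opening: 1.001
grasp_force: 0.0
251.50148564473787 109.17962161113167
176 34
```

View pics/w2z.png

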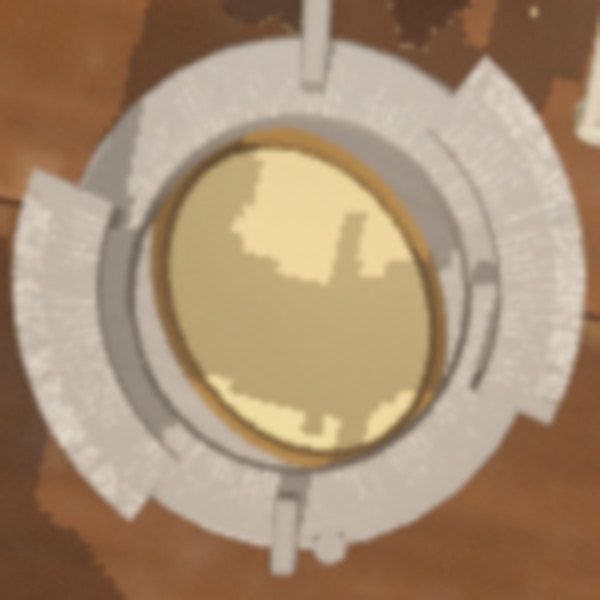

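Now both hooks are clear: outer corners at crop (488,57), (550,422), (130,520) and (37,170), with posts at (313,85) and (285,500).

```bash
python3 - <<'E'
from h import *
from scipy.optimize import least_squares
d=np.load("w2.npz");K,C=d["K"],d["C"]
f=lambda x,y,z:ray(K,C,176+(x+.5)/4-.5,34+(y+.5)/4-.5,z)[:2]
pts=[(488,57,63,-16),(550,422,63,-88),(130,520,63,164),(37,170,63,92),(112,203,44,92)]
W=np.array([f(x,y,.097) for x,y,_,_ in pts])
def model(p):return np.array([[p[0]+r/1e3*np.cos(p[2]+np.radians(a)),p[1]+r/1e3*np.sin(p[2]+np.radians(a))] for _,_,r,a in pts])
s=least_squares(lambda p:(model(p)-W).ravel(),[.57,-.14,0])
print(s.x,np.degrees(s.x[2]),((model(s.x)-W)*1e3).round(1))
c=s.x[:2]
for x,y in((313,87),(285,500)):
    v=f(x,y,.097)-c;print(np.hypot(*v).round(4),np.degrees(np.arctan2(v[1],v[0])).round(1))
E
python3 -m pendant '[[-0.02,0.2,0.15,0,0,0],[-0.02,0.3,0.15,0,0,0],[-0.02,0.3,0.15,0,0,0],[-0.05,0.3,0.05,0,0,0],[-0.05,0.3,0,0,0,0],[-0.05,0.3,0,0,0,0],[-0.06,0.1,0,0,0,0],[-0.03,0.0,-0.1,0,0,0],[0,0,-0.1,0,0,0],[0,0,-0.1,0,0,0]]'
python3 -m pendant '[[0,0,-0.05,0,0,0],[0,0,0,0,0,0],[0,0,0,0,0,0],[0,0,0,0,0,0],[0,0,0,0,0,0],[0,0,0,0,0,0],[0,0,0,0,0,0],[0,0,0,0,0,0],[0,0,0,0,0,0],[0,0,0,0,0,0]]'
python3 - <<'E'
from h import *
im,K,C=shot("wrist");cv2.imwrite("pics/w3.png",im);np.savez("w3.npz",K=K,C=C)
print(proj(K,C,[.516,.233,.08]))
E
```

```text
[ 0.5716996  -0.14112655 -0.2042391 ] -11.70203870285928 [[-0.1 -2.6]
 [ 2.3 -1.1]
 [ 1.3  2.7]
 [-1.4  1.5]
 [-1.9 -0.5]]
0.0424 10.0
0.0447 -170.9
time_s: 5.3
eef_pos: [0.4418, 0.1934, 0.2629]
eef_rot: [-0.0, 0.993, 0.119, 0.0]
wrist_force: [-0.0, 1.0, -0.2]
opening: 0.999
grasp_force: 0.0
time_s: 6.55
eef_pos: [0.4419, 0.1932, 0.2534]
eef_rot: [-0.0, 0.993, 0.119, -0.0]
wrist_force: [0.3, -0.5, -0.3]
opening: 0.999
grasp_force: 0.0
(np.float64(230.1996822124167), np.float64(99.4995500586816))
```

View pics/w3.png

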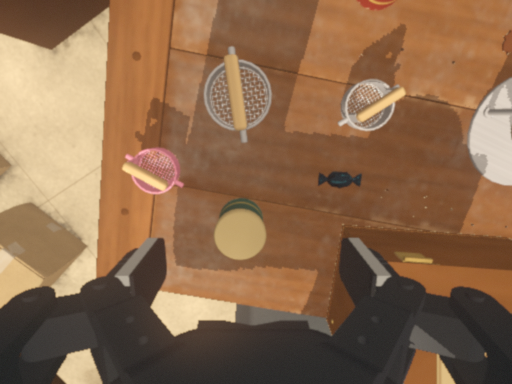

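The sieve's bar runs from about (231,55) to (241,130), with pins at (231,49) and (244,138). I'll measure both now.

```bash
python3 - <<'E'
from h import *
d=np.load("w3.npz");K,C=d["K"],d["C"];im=cv2.imread("pics/w3.png")
hsv=cv2.cvtColor(im,cv2.COLOR_BGR2HSV)[40:150,195:285]
m=cv2.inRange(hsv,(10,80,150),(28,255,255))
n,l,st,ce=cv2.connectedComponentsWithStats(m);i=1+st[1:,4].argmax();print(st[i])
ys,xs=np.where(l==i);r=cv2.minAreaRect(np.c_[xs+195,ys+40].astype(np.float32));print(r)
b=cv2.boxPoints(r);W=np.array([ray(K,C,u,v,.08)[:2] for u,v in b]);print(W.round(4),W.mean(0).round(4))
e=[np.linalg.norm(W[1]-W[0]),np.linalg.norm(W[2]-W[1])];print(e)
v=W[1]-W[0] if e[0]>e[1] else W[2]-W[1];print("yaw",np.degrees(np.arctan2(v[1],v[0]))%180)
p=np.array([ray(K,C,231.5,49,.03)[:2],ray(K,C,244,138,.03)[:2]]);v=p[0]-p[1];print("pins",p.mean(0),np.linalg.norm(v),np.degrees(np.arctan2(v[1],v[0])))
cen=ray(K,C,238,95,.034)[:2];print("rim",cen)
E
```

```text
[  28   14   24   76 1083]
((234.49032592773438, 91.61473083496094), (76.21402740478516, 17.13968849182129), 83.51692199707031)
[[0.5545 0.25  ]
 [0.5601 0.2343]
 [0.4923 0.2096]
 [0.4862 0.2263]] [0.5233 0.2301]
[np.float64(0.016663288999791595), np.float64(0.07222510054397076)]
yaw 20.034350195328983
pins [0.52430132 0.22930089] 0.09950742117967265 21.34621165215407
rim [0.52432409 0.22909565]
```

```bash
python3 -m pendant '[[0.14,0.06,0,0,0,0.04],[0.14,0.06,0,0,0,0.038],[0.13,0.064,0,0,0,0],[0,0,-0.2,0,0,0],[0,0,-0.2,0,0,0],[0,0,-0.2,0,0,0],[0,0,-0.1,0,0,0],[0,0,0,0,0,0],[0,0,0,0,0,0],[0,0,0,0,0,0]]'
python3 - <<'E'
from h import *
im,K,C=shot("wrist");cv2.imwrite("pics/w4.png",im)
print(pose().round(4))
E
```

```text
time_s: 7.85
eef_pos: [0.525, 0.2302, 0.1149]
eef_rot: [-0.0, 0.984, 0.179, 0.001]
wrist_force: [-0.1, -0.2, 0.5]
opening: 0.999
grasp_force: 0.0
[[ 9.358e-01  3.526e-01  2.400e-03  5.249e-01]
 [ 3.526e-01 -9.358e-01  5.000e-04  2.302e-01]
 [ 2.400e-03  3.000e-04 -1.000e+00  1.148e-01]
 [ 0.000e+00  0.000e+00  0.000e+00  1.000e+00]]
```

View pics/w4.png

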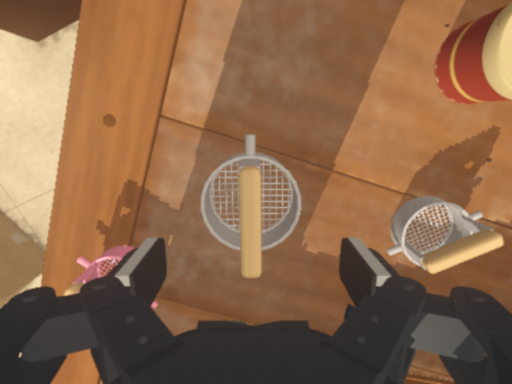

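The bar is centred between the fingers, with ends at (250,168) and (251,277) in the image. I'll descend and close.

```bash
python3 - <<'E'
from h import *
im,K,C=shot("wrist")
T=pose()
for p in((250,168),(251,277)):
    w=np.r_[ray(K,C,*p,.08),1];print((np.linalg.inv(T)@w).round(4))
E
python3 -m pendant '[[0,0,-0.1,0,0,0],[0,0,-0.1,0,0,0],[0,0,-0.075,0,0,0],[0,0,0,0,0,0],[0,0,0,0,0,0],[0,0,0,0,0,0],[0,0,0,0,0,0],[0,0,0,0,0,0],[0,0,0,0,0,0],[0,0,0,0,0,0]]'
python3 -m pendant '[[0,0,0,0,0,0],[0,0,0,0,0,0],[0,0,0,0,0,0],[0,0,0,0,0,0],[0,0,0,0,0,0],[0,0,0,0,0,0],[0,0,0,0,0,0],[0,0,0,0,0,0],[0,0,0,0,0,0],[0,0,0,0,0,0]]' -1
python3 - <<'E'
from h import *
print(pose().round(4),ctrl.get_obs()["q"])
E
```

```text
[ 3.63e-02 -2.00e-04  3.46e-02  1.00e+00]
[-3.58e-02  3.00e-04  3.45e-02  1.00e+00]
time_s: 9.2
eef_pos: [0.5239, 0.23, 0.0584]
eef_rot: [0.0, 0.984, 0.179, 0.0]
wrist_force: [-0.3, 0.6, 0.0]
opening: 0.999
grasp_force: 0.0
time_s: 10.45
eef_pos: [0.5238, 0.2299, 0.0582]
eef_rot: [0.0, 0.984, 0.179, -0.0]
wrist_force: [-0.0, 0.4, -2.0]
opening: 0.151
grasp_force: 61.6
[[ 9.358e-01  3.525e-01 -3.000e-04  5.238e-01]
 [ 3.525e-01 -9.358e-01 -1.000e-04  2.299e-01]
 [-3.000e-04  0.000e+00 -1.000e+00  5.820e-02]
 [ 0.000e+00  0.000e+00  0.000e+00  1.000e+00]] [ 2.06220714e-01  4.01201754e-01  1.73452434e+00 -5.80965530e-05
  1.00615729e+00  1.41675731e+00]
```

Gripped with the sieve axis on the tool axis. Next is the lift, then the carry to above the stand, turned to about -10.5°.

```bash
python3 -m pendant '[[0,0,0.1,0,0,0],[0,0,0.3,0,0,0],[0,0,0.3,0,0,0],[0.034,-0.2,0,0,0,-0.05],[0.034,-0.25,0,0,0,-0.06],[0.034,-0.28,0,0,0,-0.06],[0.034,-0.3,0,0,0,-0.06],[0.034,-0.3,0,0,0,-0.06],[0.034,-0.28,0,0,0,-0.0556],[0.034,-0.15,0,0,0,0]]'
python3 -m pendant '[[0,-0.095,0,0,0,0],[0,0,0,0,0,0],[0,0,0,0,0,0],[0,0,0,0,0,0],[0,0,0,0,0,0],[0,0,0,0,0,0],[0,0,0,0,0,0],[0,0,0,0,0,0],[0,0,0,0,0,0],[0,0,0,0,0,0]]'
python3 - <<'E'
from h import *
T=pose();print(T.round(4),np.degrees(np.arctan2(T[1,0],T[0,0])))
im,K,C=shot("wrist");cv2.imwrite("pics/w5.png",im)
im,K,C=shot("side");cv2.imwrite("pics/s5.png",im)
print(proj(K,C,[.571,-.142,.1]))
E
```

```text
time_s: 11.7
eef_pos: [0.5712, -0.1251, 0.1982]
eef_rot: [0.0, 0.996, -0.093, -0.0]
wrist_force: [-0.2, 0.2, -3.0]
opening: 0.15
grasp_force: 61.3
time_s: 12.95
eef_pos: [0.5716, -0.1411, 0.1984]
eef_rot: [-0.0, 0.996, -0.091, -0.0]
wrist_force: [0.2, -0.3, -2.8]
opening: 0.156
grasp_force: 61.4
[[ 0.9834 -0.1816 -0.      0.5716]
 [-0.1816 -0.9834  0.     -0.1411]
 [-0.     -0.     -1.      0.1984]
 [ 0.      0.      0.      1.    ]] -10.464015250652185
(np.float64(275.5189683194245), np.float64(206.64069832699536))
```

View pics/w5.png

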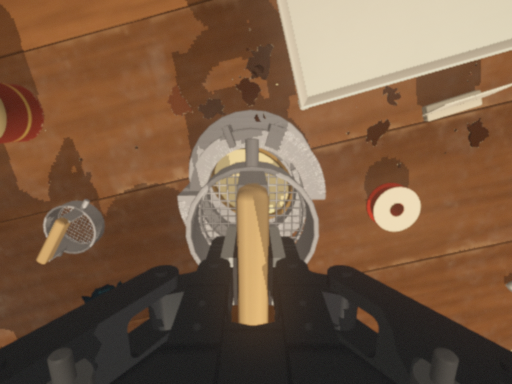

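Pin sits mid-slot (252,150) between the post at (228,133) and the hook start at (277,132), so I'm lowering in stages and watching the force.

```bash
N='[0,0,0,0,0,0]'; python3 -m pendant '[[0,0,-0.1,0,0,0],[0,0,-0.1,0,0,0],[0,0,-0.07,0,0,0],[0,0,-0.02,0,0,0],[0,0,0,0,0,0],[0,0,0,0,0,0],[0,0,0,0,0,0],[0,0,0,0,0,0],[0,0,0,0,0,0],[0,0,0,0,0,0]]'
python3 -m pendant '[[0,0,-0.01,0,0,0],[0,0,-0.01,0,0,0],[0,0,-0.01,0,0,0],[0,0,0,0,0,0],[0,0,0,0,0,0],[0,0,0,0,0,0],[0,0,0,0,0,0],[0,0,0,0,0,0],[0,0,0,0,0,0],[0,0,0,0,0,0]]'
python3 -c "from bench import ctrl;o=ctrl.get_obs();print(o['wrist_force'],o['torque'],o['eef_pos'])"
```

```text
time_s: 14.3
eef_pos: [0.5715, -0.141, 0.1404]
eef_rot: [-0.0, 0.996, -0.091, -0.0]
wrist_force: [-1.2, -0.3, -1.7]
opening: 0.156
grasp_force: 61.4
time_s: 15.55
eef_pos: [0.5716, -0.141, 0.1344]
eef_rot: [-0.0, 0.996, -0.091, 0.0]
wrist_force: [0.8, -0.6, -2.7]
opening: 0.156
grasp_force: 61.4
[ 0.75453942 -0.64583765 -2.71133942] [-0.00991685 -0.00385498  0.02398453] [ 0.57156627 -0.14101623  0.13437752]
```

```bash
python3 -m pendant '[[0,0,-0.01,0,0,0],[0,0,-0.01,0,0,0],[0,0,-0.01,0,0,0],[0,0,-0.01,0,0,0],[0,0,0,0,0,0],[0,0,0,0,0,0],[0,0,0,0,0,0],[0,0,0,0,0,0],[0,0,0,0,0,0],[0,0,0,0,0,0]]'
python3 -c "from bench import ctrl;o=ctrl.get_obs();print(o['wrist_force'],o['torque'],o['eef_pos'])"
```

```text
time_s: 16.8
eef_pos: [0.5716, -0.141, 0.1264]
eef_rot: [-0.0, 0.996, -0.091, 0.0]
wrist_force: [0.2, -0.3, -2.3]
opening: 0.156
grasp_force: 61.4
[ 0.20527436 -0.3106567  -2.26708495] [-0.03712264  0.01697356  0.00484309] [ 0.57157069 -0.14101575  0.12636639]
```

```bash
python3 -m pendant '[[0,0,-0.01,0,0,0],[0,0,-0.01,0,0,0],[0,0,-0.01,0,0,0],[0,0,-0.005,0,0,0],[0,0,0,0,0,0],[0,0,0,0,0,0],[0,0,0,0,0,0],[0,0,0,0,0,0],[0,0,0,0,0,0],[0,0,0,0,0,0]]'
python3 -c "from bench import ctrl;o=ctrl.get_obs();print(o['wrist_force'],o['torque'],o['eef_pos'])"
```

```text
time_s: 18.05
eef_pos: [0.5716, -0.141, 0.1194]
eef_rot: [0.0, 0.996, -0.091, 0.0]
wrist_force: [-0.0, -0.3, -2.3]
opening: 0.148
grasp_force: 61.4
[-0.04178451 -0.25184886 -2.31995702] [-0.00952279 -0.04448261  0.00295029] [ 0.57158771 -0.14102134  0.11939761]
```

```bash
python3 -m pendant '[[0,0,-0.0025,0,0,0],[0,0,-0.0025,0,0,0],[0,0,-0.0025,0,0,0],[0,0,-0.0025,0,0,0],[0,0,-0.0025,0,0,0],[0,0,0,0,0,0],[0,0,0,0,0,0],[0,0,0,0,0,0],[0,0,0,0,0,0],[0,0,0,0,0,0]]'
python3 -m pendant '[[0,0,-0.0025,0,0,0],[0,0,0,0,0,0],[0,0,0,0,0,0],[0,0,-0.0015,0,0,0],[0,0,0,0,0,0],[0,0,0,0,0,0],[0,0,0,0,0,0],[0,0,0,0,0,0],[0,0,0,0,0,0],[0,0,0,0,0,0]]'
python3 -c "from bench import ctrl;o=ctrl.get_obs();print(o['wrist_force'],o['torque'],o['eef_pos'])"
```

```text
time_s: 19.3
eef_pos: [0.5716, -0.141, 0.1169]
eef_rot: [-0.0, 0.996, -0.091, 0.0]
wrist_force: [0.9, -0.9, -2.8]
opening: 0.151
grasp_force: 61.4
time_s: 20.55
eef_pos: [0.5715, -0.141, 0.1161]
eef_rot: [-0.0, 0.996, -0.091, -0.0]
wrist_force: [0.9, -0.2, -1.9]
opening: 0.149
grasp_force: 61.4
[ 0.94716098 -0.15251377 -1.91178854] [ 0.01652118  0.01801    -0.00650469] [ 0.57154279 -0.14100532  0.11606651]
```

```bash
python3 -m pendant '[[0,0,-0.0015,0,0,0],[0,0,0,0,0,0],[0,0,0,0,0,0],[0,0,0,0,0,0],[0,0,0,0,0,0],[0,0,0,0,0,0],[0,0,0,0,0,0],[0,0,0,0,0,0],[0,0,0,0,0,0],[0,0,0,0,0,0]]'
python3 -m pendant '[[0,0,-0.0015,0,0,0],[0,0,0,0,0,0],[0,0,0,0,0,0],[0,0,0,0,0,0],[0,0,0,0,0,0],[0,0,0,0,0,0],[0,0,0,0,0,0],[0,0,0,0,0,0],[0,0,0,0,0,0],[0,0,0,0,0,0]]'
python3 -c "from bench import ctrl;o=ctrl.get_obs();print(o['wrist_force'],o['torque'],o['eef_pos'])"
```

```text
time_s: 21.8
eef_pos: [0.5716, -0.141, 0.1159]
eef_rot: [0.0, 0.996, -0.091, 0.0]
wrist_force: [-1.0, 0.3, 1.8]
opening: 0.157
grasp_force: 61.9
time_s: 23.05
eef_pos: [0.5717, -0.1411, 0.1158]
eef_rot: [0.0, 0.996, -0.091, 0.0]
wrist_force: [-2.4, 1.1, 5.5]
opening: 0.151
grasp_force: 62.5
[-2.40515579  1.14712204  5.52721009] [0.13468915 0.37085001 0.02065525] [ 0.57167613 -0.14107181  0.11583048]
```

Both pins rest on the ledge with roughly 8 N of pressure. Now twisting clockwise through the first 25° (before the notch range).

```bash
python3 -m pendant '[[0,0,0,0,0,-0.03],[0,0,0,0,0,-0.035],[0,0,0,0,0,-0.035],[0,0,0,0,0,-0.035],[0,0,0,0,0,-0.035],[0,0,0,0,0,-0.035],[0,0,0,0,0,-0.035],[0,0,0,0,0,-0.03],[0,0,0,0,0,0],[0,0,0,0,0,0]]'
cat > st.py <<'E'
from h import *
o=ctrl.get_obs();T=pose();print(o['wrist_force'].round(2),o['torque'].round(2),T[:3,3].round(4),np.degrees(np.arctan2(T[1,0],T[0,0])).round(2),(T[:3,2]).round(4))
E
python3 st.py
```

```text
time_s: 24.3
eef_pos: [0.5721, -0.1414, 0.1158]
eef_rot: [0.0, 0.954, -0.298, 0.001]
wrist_force: [0.7, -1.9, 3.9]
opening: 0.155
grasp_force: 62.3
[ 0.66 -1.93  3.88] [-0.22 -0.08 -0.03] [ 0.5721 -0.1414  0.1158] -34.73 [ 1.3e-03 -7.0e-04 -1.0e+00]
```

```bash
python3 -m pendant '[[0,0,0,0,0,-0.02],[0,0,0,0,0,-0.02],[0,0,0,0,0,-0.02],[0,0,0,0,0,0],[0,0,0,0,0,0],[0,0,0,0,0,0],[0,0,0,0,0,0],[0,0,0,0,0,0],[0,0,0,0,0,0],[0,0,0,0,0,0]]' >/dev/null; python3 st.py
python3 -m pendant '[[0,0,0,0,0,-0.013],[0,0,0,0,0,-0.013],[0,0,0,0,0,-0.013],[0,0,0,0,0,0],[0,0,0,0,0,0],[0,0,0,0,0,0],[0,0,0,0,0,0],[0,0,0,0,0,0],[0,0,0,0,0,0],[0,0,0,0,0,0]]' >/dev/null; python3 st.py
```

```text
[-0.1   0.54  6.06] [-0.08 -0.   -0.  ] [ 0.5718 -0.1411  0.1158] -40.22 [ 6.e-04 -2.e-04 -1.e+00]
[-0.3  -1.29  5.63] [-0.08  0.02  0.09] [ 0.5718 -0.141   0.1158] -43.72 [ 6.e-04 -1.e-04 -1.e+00]
```

```bash
python3 -m pendant '[[0,0,0,0,0,-0.013],[0,0,0,0,0,-0.013],[0,0,0,0,0,-0.013],[0,0,0,0,0,0],[0,0,0,0,0,0],[0,0,0,0,0,0],[0,0,0,0,0,0],[0,0,0,0,0,0],[0,0,0,0,0,0],[0,0,0,0,0,0]]' >/dev/null; python3 st.py
```

```text
[ 0.06 -0.19  4.08] [ 0.04 -0.03  0.11] [ 0.5718 -0.1409  0.1158] -47.23 [ 6.e-04  0.e+00 -1.e+00]
```

```bash
python3 st.py >/dev/null; python3 -m pendant '[[0,0,0,0,0,-0.013],[0,0,0,0,0,-0.013],[0,0,0,0,0,-0.013],[0,0,0,0,0,0],[0,0,0,0,0,0],[0,0,0,0,0,0],[0,0,0,0,0,0],[0,0,0,0,0,0],[0,0,0,0,0,0],[0,0,0,0,0,0]]' >/dev/null; python3 st.py
```

```text
[-0.45 -0.63  5.8 ] [-0.01  0.03  0.12] [ 0.5718 -0.1409  0.1158] -50.73 [ 5.e-04  1.e-04 -1.e+00]
```

```bash
python3 -m pendant '[[0,0,0,0,0,-0.013],[0,0,0,0,0,-0.013],[0,0,0,0,0,-0.013],[0,0,0,0,0,0],[0,0,0,0,0,0],[0,0,0,0,0,0],[0,0,0,0,0,0],[0,0,0,0,0,0],[0,0,0,0,0,0],[0,0,0,0,0,0]]' >/dev/null; python3 st.py
```

```text
[-0.58  0.33  4.82] [-0.05 -0.06  0.08] [ 0.5719 -0.1408  0.1158] -54.25 [ 7.e-04  2.e-04 -1.e+00]
```

```bash
python3 -m pendant '[[0,0,0,0,0,-0.013],[0,0,0,0,0,-0.013],[0,0,0,0,0,-0.013],[0,0,0,0,0,0],[0,0,0,0,0,0],[0,0,0,0,0,0],[0,0,0,0,0,0],[0,0,0,0,0,0],[0,0,0,0,0,0],[0,0,0,0,0,0]]' >/dev/null; python3 st.py
```

```text
[-0.34 -1.1  -1.67] [-0.1   0.12 -0.05] [ 0.5713 -0.1409  0.1153] -57.71 [-6.e-04  2.e-04 -1.e+00]
```

Drop felt: pressure gone, at about 47° from the slot. Lowering in small steps into the notch.

```bash
python3 -m pendant '[[0,0,-0.002,0,0,0],[0,0,-0.002,0,0,0],[0,0,-0.002,0,0,0],[0,0,0,0,0,-0.008],[0,0,0,0,0,0],[0,0,0,0,0,0],[0,0,0,0,0,0],[0,0,0,0,0,0],[0,0,0,0,0,0],[0,0,0,0,0,0]]' >/dev/null; python3 st.py
```

```text
[-0.35  0.51  2.06] [ 0.01  0.17 -0.05] [ 0.5716 -0.141   0.1143] -58.43 [ 2.e-04 -0.e+00 -1.e+00]
```

```bash
python3 -m pendant '[[0,0,0,0,0,-0.008],[0,0,-0.0015,0,0,0],[0,0,-0.0015,0,0,0],[0,0,0,0,0,0],[0,0,0,0,0,0],[0,0,0,0,0,0],[0,0,0,0,0,0],[0,0,0,0,0,0],[0,0,0,0,0,0],[0,0,0,0,0,0]]' >/dev/null; python3 st.py
```

```text
[-0.48 -0.4   2.02] [-0.17  0.15 -0.12] [ 0.5716 -0.1411  0.1137] -59.15 [ 1.e-04 -1.e-04 -1.e+00]
```

```bash
python3 -m pendant '[[0,0,-0.002,0,0,0],[0,0,-0.002,0,0,0],[0,0,-0.002,0,0,0],[0,0,0,0,0,0],[0,0,0,0,0,0],[0,0,0,0,0,0],[0,0,0,0,0,0],[0,0,0,0,0,0],[0,0,0,0,0,0],[0,0,0,0,0,0]]' >/dev/null; python3 st.py
```

```text
[-1.76  0.26  5.9 ] [-0.12  0.32 -0.15] [ 0.5718 -0.1411  0.113 ] -59.16 [ 5.e-04 -2.e-04 -1.e+00]
```

```bash
python3 -m pendant '[[0,0,0,0,0,-0.008],[0,0,0,0,0,-0.008],[0,0,0,0,0,0],[0,0,0,0,0,0],[0,0,0,0,0,0],[0,0,0,0,0,0],[0,0,0,0,0,0],[0,0,0,0,0,0],[0,0,0,0,0,0],[0,0,0,0,0,0]]' >/dev/null; python3 st.py
```

```text
[-1.47 -1.47 -3.55] [-0.25  0.33 -0.15] [ 0.5713 -0.1409  0.1123] -60.59 [-5.e-04  2.e-04 -1.e+00]
```

```bash
python3 -m pendant '[[0,0,-0.002,0,0,0],[0,0,-0.002,0,0,0],[0,0,-0.002,0,0,0],[0,0,0,0,0,0],[0,0,0,0,0,0],[0,0,0,0,0,0],[0,0,0,0,0,0],[0,0,0,0,0,0],[0,0,0,0,0,0],[0,0,0,0,0,0]]' >/dev/null; python3 st.py
```

```text
[-3.05 -0.36  0.64] [-0.33  0.67 -0.14] [ 0.5716 -0.1411  0.1113] -60.59 [-0.e+00 -1.e-04 -1.e+00]
```

```bash
python3 -m pendant '[[0,0,-0.0015,0,0,-0.005],[0,0,-0.001,0,0,0],[0,0,0,0,0,0],[0,0,0,0,0,0],[0,0,0,0,0,0],[0,0,0,0,0,0],[0,0,0,0,0,0],[0,0,0,0,0,0],[0,0,0,0,0,0],[0,0,0,0,0,0]]' ; python3 st.py
```

```text
time_s: 39.3
eef_pos: [0.5717, -0.141, 0.1109]
eef_rot: [-0.0, 0.861, -0.508, 0.0]
wrist_force: [-3.3, -1.9, 4.0]
opening: 0.152
grasp_force: 62.2
[-3.32 -1.87  4.05] [-0.25  0.64 -0.12] [ 0.5717 -0.141   0.1109] -61.04 [ 2.e-04 -1.e-04 -1.e+00]
```

Bottomed at 5.0 mm below ledge contact. Releasing and looking.

```bash
python3 -m pendant '[[0,0,0,0,0,0],[0,0,0,0,0,0],[0,0,0,0,0,0],[0,0,0,0,0,0],[0,0,0,0,0,0],[0,0,0,0,0,0],[0,0,0,0,0,0],[0,0,0,0,0,0],[0,0,0,0,0,0],[0,0,0,0,0,0]]' 0
python3 -m pendant '[[0,0,0.02,0,0,0],[0,0,0.05,0,0,0],[0,0,0.1,0,0,0],[0,0,0.15,0,0,0],[0,0,0.15,0,0,0],[0,0,0.15,0,0,0],[0,0,0.1,0,0,0],[0,0,0,0,0,0],[0,0,0,0,0,0],[0,0,0,0,0,0]]'
python3 - <<'E'
from h import *
im,K,C=shot("wrist");print(pose()[:3,3])
u,v=proj(K,C,[.5717,-.1411,.1]);print(u,v)
s,K2,C2=shot("side");a,b=map(int,proj(K2,C2,[.5717,-.1411,.1]))
z=cv2.resize(s[b-48:b+48,a-64:a+64],(512,384),interpolation=cv2.INTER_CUBIC)
cv2.imwrite("pics/end.png",cv2.resize(np.hstack([im,z]),(800,300)))
E
```

```text
time_s: 40.55
eef_pos: [0.5715, -0.141, 0.1108]
eef_rot: [-0.0, 0.861, -0.508, -0.0]
wrist_force: [-0.7, 0.5, -0.7]
opening: 0.499
grasp_force: 0.0
time_s: 41.8
eef_pos: [0.5709, -0.1407, 0.2534]
eef_rot: [0.0, 0.861, -0.508, -0.001]
wrist_force: [0.2, -0.9, -0.5]
opening: 0.5
grasp_force: 0.0
[ 0.57100186 -0.14077529  0.25351488]
251.66265451664776 182.63818904292728
```

View pics/end.png

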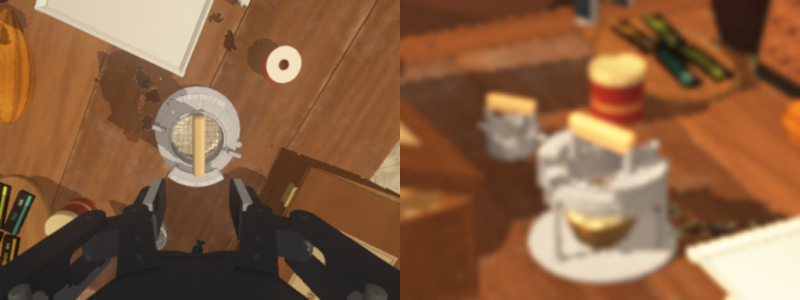

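```bash
python3 - <<'E'
from h import *
s,K,C=shot("side");a,b=map(int,proj(K,C,[.5717,-.1411,.1]))
t=np.radians(-61)
hsv=cv2.cvtColor(s,cv2.COLOR_BGR2HSV)[b-30:b+20,a-25:a+25]
m=cv2.inRange(hsv,(10,80,150),(28,255,255));n,l,st,ce=cv2.connectedComponentsWithStats(m)
for i in range(1,n):
  if st[i,4]>20:print("seen",st[i]+[a-25,b-30,0,0,0],ce[i]+[a-25,b-30])
for tz in(.123,.128):
  P=np.array([proj(K,C,[.5717+x*np.cos(t)-y*np.sin(t),-.1411+x*np.sin(t)+y*np.cos(t),tz+z]) for x in(-.037,.037) for y in(-.007,.007) for z in(-.01,.01)])
  print(tz,P.min(0),P.max(0)-P.min(0),P.mean(0))
E
```

```text
seen [271 176  29  14 258] [284.56976744 181.35658915]
seen [250 189   5   7  31] [251.77419355 192.03225806]
seen [273 191  12   3  23] [278.73913043 192.26086957]
seen [255 193  45  24 323] [277.80185759 201.05572755]
seen [294 196   6   6  21] [297.42857143 198.76190476]
0.123 [264.58780272 192.21301499] [22.37659012 15.22017837] [275.77757069 199.75924736]
0.128 [264.57380518 190.74271941] [22.41161671 15.19954326] [275.78109009 198.27840845]
```

The side view agrees with a level bar at the locked height: predicted rows 192–207, seen about 193–208. Handing in.

```bash
python3 -c "from bench import ctrl;print(ctrl.hand_in())"
```

```text
the job is handed in; nothing more can be done
None
```

The sieve hangs released in the stand, twisted clockwise about 50° from the slots until its pins dropped 5 mm into the notches; the hand-in gave no verdict, but wrist readings between moves put the pressing load under 10 N, and I never went near the tin, sweet or spool.

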